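# Restart a tripped waxing unit by its sunken reset key

### The job

The waxing unit has tripped and someone has left the wax tin standing over its reset well. Push the tin along the unit's top until it is clear of the round well, without lifting or tipping it, reach a fingertip down the round well and hold the sunken reset key fully pressed for a good second, then let it spring back and push the mains switch lever all the way over, away from the robot. Leave the key in the square well and everything else on the bench alone, and leave the tin standing on the unit's top, clear of the round well.

Things in the scene. Friction and masses are not known exactly. Their poses are not given: they have to be found in the camera images.
- unit: Dark grey waxing unit fixed to the bench, 160 (its x) by 320 (its y) by 70 mm high; origin at the centre of its underside, x to its back, z up, turned up to 17 degrees. The flat top (70 mm up) has a rim 5 mm wide, 6 mm high all round. Two wells 30 mm deep are sunk into it: round, 44 mm across, at (x 0, y +100 mm), and square, 36 mm wide, at (0, -35 mm). The tin slides freely over the top and both wells.
- well_mouth (a point): Centre of the mouth of the round well, level with the unit's flat top (70 mm above the bench). Its axes are the unit's.
- reset_key_top (a point): Centre of the top of the reset key, a round white key 26 mm across standing in the middle of the round well; unpressed, its top lies 20 mm below the unit's flat top (50 mm above the bench).
- reset_key (a joint): Travel of the reset key, in m: 0 at rest, 0.006 fully pressed down. Sprung: it starts to move at about 1.2 N, takes about 4 N to bottom, and springs back when let go.
- memory_key (a joint): Travel of the other key (22 mm square, same depth, in the square well), 0 to 0.006 m. Not to be pressed.
- tin_center (a point): Centre (half-way up) of the wax tin: closed, square, aluminium, 62 by 62 by 24 mm high, about 0.14 kg, standing loose on the unit's top over the round well, its centre within about 15 mm of the well's, its sides within 15 degrees of the unit's. It can be pushed by its sides; towards the unit's -y about 150 mm of the top is free before the jar.
- mains_base: Mains switch, fixed to the bench: a black block 70 mm (x) by 50 mm (y) by 25 mm high, origin at the centre of its underside; its x axis points roughly away from the robot. It stands to the left or the right of the unit. The lever's hinge lies along its y, 22 mm above the bench over the block's centre.
- mains_tip (a point): Centre of the black ball (26 mm across) at the end of the mains lever, 55 mm from the hinge.
- mains (a joint): Angle of the mains lever: at 0 (off) it leans 0.5 rad to the block's -x, towards the robot; at 1.0 rad (on) it leans 0.5 rad to the block's +x, away from the robot. Starts between 0 and 0.15. It has light friction (about 1 N at the ball) and stays where it is left.
- jar: Small amber jar, 34 mm across, 45 mm high, standing loose on the unit's top near its -y end; origin under its centre. Leave alone.
- bottle: Drinking bottle, 66 mm across, 190 mm high, loose on the bench behind the unit; origin under its centre. Leave alone.
- model: Plaster dental model, 55 by 65 by 29 mm, loose on the bench behind the unit; origin under its centre. Leave alone.
- bowl: Blue mixing bowl, 84 mm across, 45 mm high, loose on the bench behind the unit; origin under its centre. Leave alone.
- driver: Screwdriver, 150 mm long, lying loose in front at the left. Leave alone.
- spatula: Slim wax spatula, 170 mm long, wooden handle 10 mm thick, lying loose in front at the right. Leave alone.
Mind the look-alikes: they are no part of the job. What is shaped like the part that bears tin_center but orange is not meant.

How it is judged:
By the outcome, as a careful person would: the job done as asked, in the order asked, and still so for the second after the job is handed in, with the robot touching nothing.
It also fails if it takes over 61 s, if anything falls off the work surface, if the arm or the gripper's body presses on something with over 40 N, if the wrist force passes 120 N, or if a joint passes its speed limit or range.

### The arm

A 7-joint arm with a two-finger parallel gripper is mounted at the origin on the work surface. World frame = base frame: x ahead of the robot, y to its left, z up, the work surface at z = 0. Lengths are in m, angles in rad, forces in N, time in s.
With the tool pointing down it reaches from about 0.375 to 0.925 m from the base axis. Payload 3.1 kg.
Tool frame: the origin (TCP) lies between the finger pads; the fingertips stand 19 mm ahead of it and the grasp point (between the pads) is the TCP; z points along the fingers, y is the direction in which the jaws open and shut (so a half turn about z gives the same grasp; the last joint's range is limited). The gripper opens to 85 mm and grips with 20 to 120 N. Pads are 22 mm wide; open, the fingers measure 114 mm over their backs; the gripper's body (76 mm by 85 mm) begins 54 mm behind the grasp point. The pads swing forward as they close: fully open they stand 13 mm farther back than shut.
Start: joints at [1.13, 0.383, 0.044, 1.598, -0.018, 1.161, -0.05], TCP at [0.219, -0.612, 0.25] pointing down, gripper open.
Joint ranges: [-2.61, 2.61], [-0.41, 2.15], [-1.48, 1.57], [0, 2.5], [-1.57, 4.71], [0.05, 1.97], [-2.85, 2.85]. Speed limits (rad/s): [2.79, 2.79, 3.14, 3.14, 3.14, 3.14, 3.14].

### API

Orientations are given as a unit quaternion [x, y, z, w].
In Python, from bench import move_ptp, movel, move_j, move_gripper, pause, inverse_kinematics, read_camera, camera_params, MotionError, sign_off, look_for, tip_of, read_time_s, read_qpos, read_joint_vel, read_effort, read_eef_pos, read_tcp_rot, read_ft_force, read_ft_torque, read_finger_gap gives the robot as it stands. Calls block until the motion is done:
- move_ptp(position, orientation): joint-space move of the TCP to a pose.
- movel(position, orientation=None, speed=0.15): straight line of the TCP; orientation=None keeps the orientation; speed is the mean speed in m/s.
- move_j(angles): joint-space move.
- move_gripper(opening, effort=None): finger opening in m; effort is the grip in N (None keeps the last); returns when the fingers have stopped.
- pause(seconds).
- inverse_kinematics(position, orientation): joint angles nearest the present ones, or None.
- read_camera(name): name is "scene" or "top"; returns the picture (480x640x3 uint8, red, green, blue); there is no depth.
- camera_params(name): a dict with "K" (3x3 intrinsics, pixels), "camera_from_world" (4x4, takes a point from world to camera coordinates). Camera axes: x right, y down, z forward; pixel columns grow to the right and rows downward; lengths in m; the calibration is good to about 2 mm. A picture is of the moment at which its call begins. camera_params takes no time and is no camera call.
A pose or a line that the arm cannot do raises MotionError and nothing moves.
- sign_off(): hands the job in, once; it reports no verdict.
Trained networks look in the newest picture that a camera, given by its name, has taken for a name from the list of things; names that differ only in an ending like _2 or _b are one class to them, and where a whole thing is asked for, a point or a joint stands for the part that bears it (a point fixed in the world has none). Each returns a list of dicts, best first, with "confidence" (0 to 1); they miss things now and then, are a little off and sometimes report something else, mostly with a low value. They report only what shows in the picture. A call takes as long as a camera call. They do not tell look-alikes from the thing itself.
- look_for(camera, name): "at" ([column, row] in pixels, amid what is visible of it).
- tip_of(camera, name): "at" ([column, row] in pixels: a listed point, or the origin of a listed thing).
Readings, each from a call of its own:
- read_time_s(): time.
- read_qpos(): joint angles.
- read_joint_vel(): joint speeds.
- read_effort(): joint torques, N m.
- read_eef_pos(): TCP position.
- read_tcp_rot(): TCP orientation.
- read_ft_force(): force on the tool from outside, world axes, zero at the start.
- read_ft_torque(): the same for the moment, N m.
- read_finger_gap(): finger opening in m.
Only numpy, scipy, OpenCV 4.12 (cv2) and the standard library are available. Lean on these libraries where they do the work, as an engineer would, in place of code of your own. Each camera call takes 0.05 s, during which the arm holds its last target.

## Working session

There is one attempt and no reset: what is moved stays moved. The work goes in short steps, each a Python script; the robot and the scene stay as the last script left them, time stands still between calls to the robot, and variables do not carry over. Pictures are saved under pics/ and viewed, and the job is handed in when it is done.

```bash
mkdir -p pics; ls
python3 - <<'E'
from bench import *
import cv2,numpy as np
for c in("scene","top"):
    im=read_camera(c); cv2.imwrite(f"pics/{c}0.png",im[:,:,::-1])
    p=camera_params(c); print(c,np.round(p["K"],1).tolist(),np.round(p["camera_from_world"],3).tolist())
    for n in["well_mouth","tin_center","mains_tip","mains_base","jar","unit"]:
        print(n,[(np.round(d["at"],1).tolist(),round(d["confidence"],2)) for d in tip_of(c,n)[:4]])
print(read_time_s(),read_eef_pos(),read_tcp_rot())
E
```

```text
pics
scene [[611.6, 0.0, 320.9], [0.0, 611.6, 244.7], [0.0, 0.0, 1.0]] [[0.454, 0.891, 0.0, -0.261], [0.715, -0.364, -0.598, -0.331], [-0.532, 0.271, -0.802, 1.543], [0.0, 0.0, 0.0, 1.0]]
well_mouth [([383.1, 238.1], 0.7)]
tin_center [([292.9, 197.1], 0.85), ([378.4, 235.9], 0.7), ([399.5, 153.8], 0.66), ([526.3, 249.2], 0.59)]
mains_tip [([125.7, 295.8], 0.76)]
mains_base [([134.0, 330.3], 0.61)]
jar [([270.8, 253.4], 0.82)]
unit [([328.8, 268.3], 0.93)]
top [[454.3, 0.0, 326.2], [0.0, 454.3, 242.9], [0.0, 0.0, 1.0]] [[0.005, -1.0, -0.004, 0.016], [-0.981, -0.005, -0.193, 0.523], [0.193, 0.005, -0.981, 0.986], [0.0, 0.0, 0.0, 1.0]]
well_mouth [([276.0, 218.1], 0.77), ([228.4, 340.4], 0.49), ([274.9, 218.5], 0.24)]
tin_center [([167.1, 176.5], 0.92), ([274.3, 218.3], 0.83), ([190.1, 320.6], 0.76), ([310.5, 318.5], 0.58)]
mains_tip [([494.7, 264.3], 0.53)]
mains_base [([485.3, 254.1], 0.71)]
jar [([414.4, 160.0], 0.63), ([369.1, 248.9], 0.57)]
unit [([317.0, 233.8], 0.65)]
0.7 [ 0.21852503 -0.6121796   0.25028696] [9.85341093e-01 1.70595812e-01 1.31017992e-05 3.15928281e-06]
```

View pics/scene0.png

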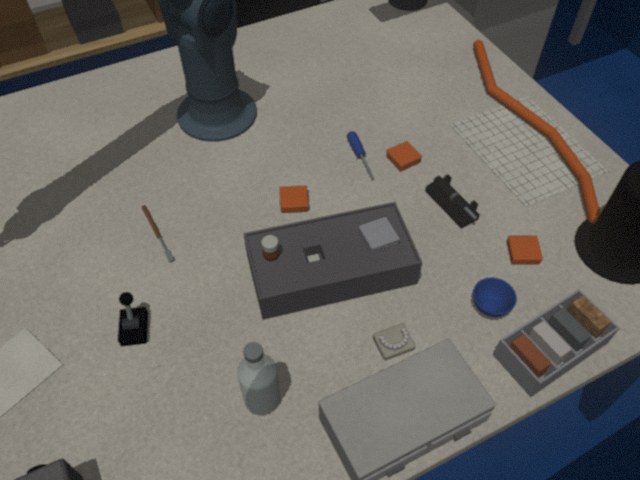

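View pics/top0.png

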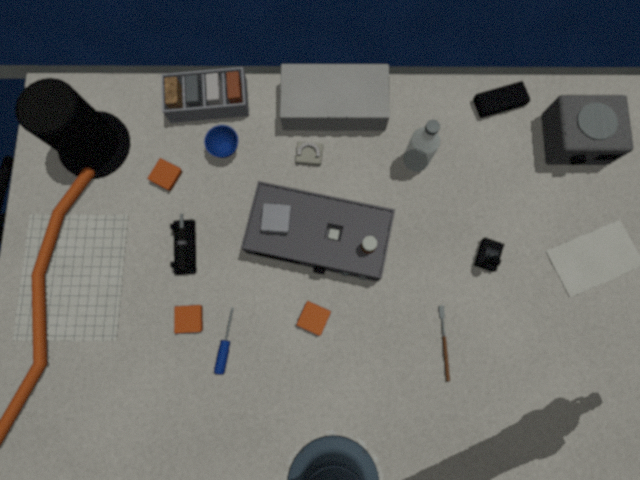

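The tin is the silver square at top (275,218) / scene (379,235). The possible mix-ups for it are the orange squares at top (165,175), (188,319) and (313,319). The mains lever is the black block at top (489,255) / scene (130,320). The dark thing at top (184,246) could be taken for it, and the square well's key is at top (334,234). I'll check all of these in close crops.

Run:
```python
import cv2,numpy as np
t=cv2.imread("pics/top0.png");s=cv2.imread("pics/scene0.png")
g=lambda a:np.clip(a.astype(float)*1.8,0,255).astype(np.uint8)
cv2.imwrite("pics/c1.png",g(cv2.resize(t[175:290,235:400],None,fx=4.8,fy=4.8,interpolation=cv2.INTER_CUBIC)))
a=cv2.resize(t[225:285,460:520],(400,400),interpolation=cv2.INTER_CUBIC)
b=cv2.resize(s[280:360,95:175],(400,400),interpolation=cv2.INTER_CUBIC)
cv2.imwrite("pics/c2.png",g(np.hstack([a,b])))
cv2.imwrite("pics/c3.png",g(cv2.resize(s[195:320,235:430],None,fx=4,fy=4,interpolation=cv2.INTER_CUBIC)))
```

```text
(no output)
```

View pics/c1.png

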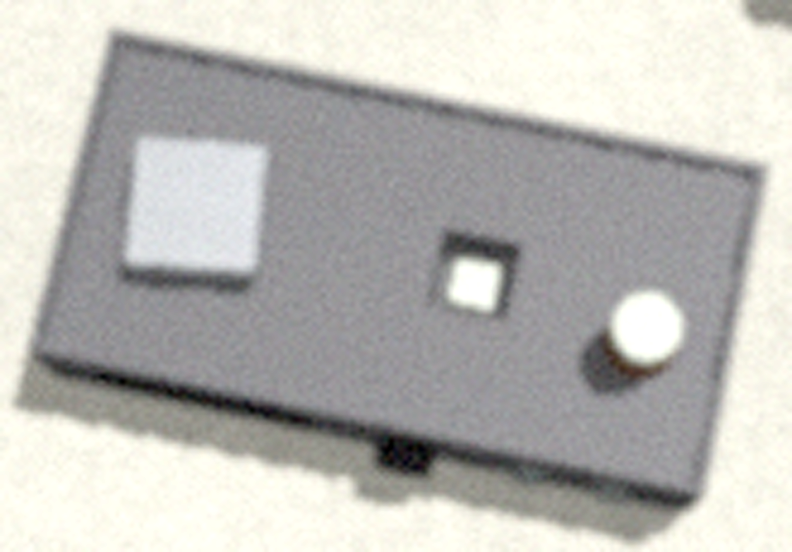

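View pics/c2.png

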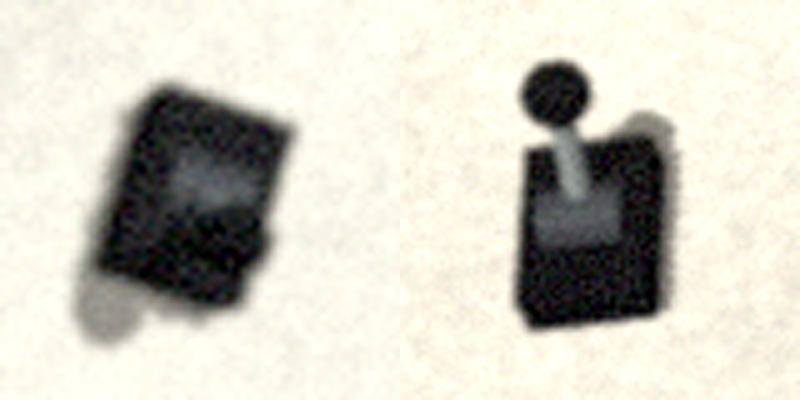

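View pics/c3.png

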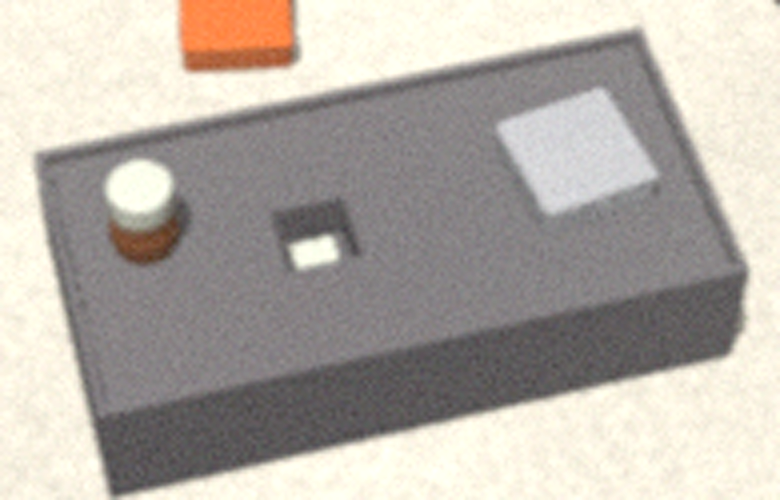

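Choice confirmed: the silver tin is on the unit with its shadow at its foot, and the lever's ball leans towards the robot. Next I'll fit the poses.

```bash
cat > h.py <<'E'
import numpy as np,cv2
from bench import *
from scipy.optimize import least_squares
from scipy.spatial.transform import Rotation as R
def proj(c,P):
    p=camera_params(c);K=np.array(p["K"]);T=np.array(p["camera_from_world"])
    P=np.atleast_2d(P);q=P@T[:3,:3].T+T[:3,3];q=q@K.T
    return q[:,:2]/q[:,2:]
def uncrop(pts,s,off): return (np.array(pts,float)+.5)/s-.5+np.array(off)
def pose(v,L):
    c,s=np.cos(v[2]),np.sin(v[2]);L=np.atleast_2d(L)
    return np.c_[v[0]+c*L[:,0]-s*L[:,1],v[1]+s*L[:,0]+c*L[:,1],L[:,2]]
def fit(obs,x0):  # obs: list of (cam, local pts, px)
    f=lambda v:np.concatenate([(proj(c,pose(v,L))-px).ravel() for c,L,px in obs])
    r=least_squares(f,x0,loss='soft_l1');return r.x,np.round(f(r.x),1)
def tool(yaw): # pointing down, tool y axis (jaw) at angle yaw from world y
    m=np.array([[1,0,0],[0,-1,0],[0,0,-1.]])
    return (R.from_euler('z',yaw)*R.from_matrix(m)).as_quat()
E
python3 - <<'E'
from h import *
def corners(a,b,z): return np.array([[a,b,z],[a,-b,z],[-a,-b,z],[-a,b,z]])
L=corners(.08,.16,.076)
t=uncrop([(115,33),(765,170),(697,495),(38,355)],4.8,(235,175))
s=uncrop([(745,268),(103,413),(38,153),(640,30)],4,(235,195))
for o in([("top",L,t)],[("scene",L,s)],[("top",L,t),("scene",L,s)]):
    v,r=fit(o,[.6,0,0]);print("unit",v,r.tolist())
u=v
print("well",pose(u,[[0,.1,.07]]),proj("top",pose(u,[[0,.1,.07]])))
L=corners(.031,.031,.094)
t=uncrop([(135,137),(270,143),(255,275),(125,265)],4.8,(235,175))
s=uncrop([(658,175),(550,215),(497,127),(603,88)],4,(235,195))
for o in([("top",L,t)],[("scene",L,s)],[("top",L,t),("scene",L,s)]):
    v,r=fit(o,[.6,.1,0]);print("tin",v,r.tolist())
print('tin in unit', R.from_euler('z',-u[2]).apply(np.r_[v[:2]-u[:2],0]),v[2]-u[2])
L=corners(.035,.025,.025)
t=uncrop([(165,85),(297,128),(240,308),(98,265)],400/60,(460,225))
s=uncrop([(260,140),(127,150)],5,(95,280))
v,r=fit([("top",L,t)],[.6,-.35,0]);print("mains",v,r.tolist())
b=uncrop([(155,93)],5,(95,280))
for a in(0,.07,.15):
  B=pose(v,[[-.055*np.sin(.5-a),0,.022+.055*np.cos(.5-a)]]);print(a,B,proj("scene",B),b,proj("top",B))
print('scene front cnrs',proj("scene",pose(v,L)),s)
E
```

```text
unit [ 0.54994455  0.03655433 -0.20791193] [-1.1, -0.3, 1.1, -0.4, 1.9, 1.0, -2.3, -0.2]
unit [ 0.55083573  0.03506437 -0.20733671] [1.8, 0.1, -0.9, 0.8, -0.9, -0.4, 0.6, -1.3]
unit [ 0.55035431  0.03545185 -0.20705166] [-0.6, -0.4, 1.6, -0.6, 2.4, 0.7, -1.8, -0.3, 1.8, -0.2, -0.8, 0.6, -0.8, -0.6, 0.6, -1.6]
well [[0.57091185 0.13331597 0.07      ]] [[275.61459431 220.2283712 ]]
tin [ 0.57176736  0.13088301 -0.06200832] [0.1, -0.3, -0.2, 0.2, 0.6, -0.1, -0.4, 0.2]
tin [ 0.57315274  0.12799952 -0.05016725] [1.3, 0.2, -0.2, 0.7, -1.2, -0.4, 0.2, -0.6]
tin [ 0.57221632  0.12964114 -0.05739751] [0.6, -0.4, 0.3, -0.0, 1.2, -0.4, 0.2, 0.0, 1.7, -0.3, 0.1, 0.0, -0.7, -1.2, 0.8, -1.2]
tin in unit [0.00203207 0.09667182 0.        ] 0.1496541441485988
mains [ 0.50352482 -0.36127981 -0.3602052 ] [-0.6, -0.9, 0.1, 0.2, -0.0, 1.0, 0.5, -0.2]
0 [[ 0.47884862 -0.35198584  0.07026704]] [[128.63434221 296.84990232]] [[125.6 298.2]] [[493.21328005 261.47013972]]
0.07 [[ 0.48206834 -0.3531985   0.07199312]] [[128.25775255 297.93142729]] [[125.6 298.2]] [[493.94436055 259.91585959]]
0.15 [[ 0.48587575 -0.35463252  0.0736655 ]] [[127.85999453 299.32395768]] [[125.6 298.2]] [[494.75086529 258.10029791]]
scene front cnrs [[145.88228273 336.43596889]
 [118.5738444  339.08391572]
 [121.71042925 306.72701459]
 [148.04724686 304.26311032]] [[146.6 307.6]
 [120.  309.6]]
```

```bash
cat >> h.py <<'E'
U=np.array([0.55035,0.03545,-0.207]); TIN=np.array([0.5722,0.1296,-0.0574]); M=np.array([0.5035,-0.3613,-0.360])
E
python3 - <<'E'
from h import *
print(read_time_s())
move_gripper(0.0,20)
# tool aligned with tin: jaw axis along tin x
best=None
for k in(1,-1):
    q=tool(TIN[2]+k*np.pi/2); p=pose(TIN,[[0,.060,.25]])[0]
    j=inverse_kinematics(p,q); print(k,None if j is None else np.round(j,2))
    if j is not None and (best is None or abs(j[6])<abs(best[1][6])): best=(k,j,q,p)
k,j,q,p=best;print(k)
move_ptp(p,q)
print(read_time_s(),read_eef_pos(),read_finger_gap())
movel(pose(TIN,[[0,.060,.102]])[0],q,speed=.2)
print(read_time_s(),read_eef_pos(),read_ft_force())
for c in("scene","top"): cv2.imwrite(f"pics/{c}1.png",read_camera(c)[:,:,::-1])
s=cv2.imread("pics/scene1.png")[150:320,235:430];t=cv2.imread("pics/top1.png")[150:290,235:400]
cv2.imwrite("pics/d.png",np.hstack([cv2.resize(s,(400,350)),cv2.resize(t,(400,350))]))
E
```

```text
0.7
1 [ 0.39  0.49 -1.01  1.67  0.44  1.23 -0.77]
-1 [ 0.52  0.62 -1.24  1.67  0.61  1.3   2.25]
1
4.5417 [0.57619236 0.18802625 0.24969542] 0.00024386293468754805
5.4333 [0.57661523 0.19024801 0.10330217] [ 0.39965103 -0.75299048 -0.36476134]
```

View pics/d.png

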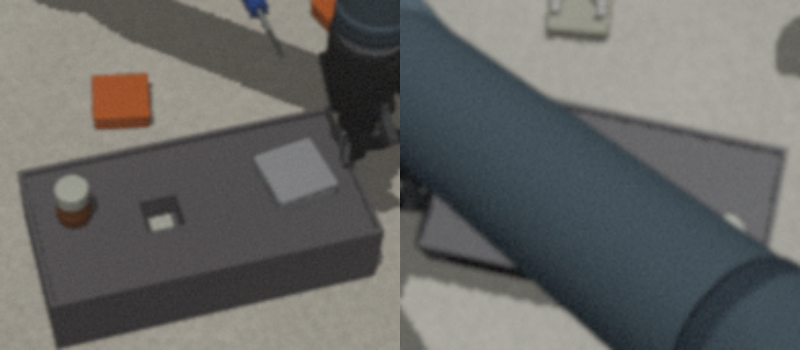

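The fingers stand just beyond the tin's +y side, at scene crop about (345,145), with nothing touched. Now I'll push.

Run:
```python
from h import *
q=tool(TIN[2]+np.pi/2)
movel(pose(TIN,[[0,.060,.0985]])[0],q,speed=.1)
print(read_eef_pos(),read_ft_force())
movel(pose(TIN,[[0,.0,.0985]])[0],q,speed=.06)
print(read_eef_pos(),read_ft_force())
movel(pose(TIN,[[0,-.035,.0985]])[0],q,speed=.06)
print(read_time_s(),read_eef_pos(),read_ft_force())
movel(pose(TIN,[[0,-.020,.0985]])[0],q,speed=.1)
movel(pose(TIN,[[0,.045,.20]])[0],q,speed=.25)
print(read_time_s())
for c in("scene","top"): cv2.imwrite(f"pics/{c}2.png",read_camera(c)[:,:,::-1])
print(tip_of("scene","reset_key_top")[:2],tip_of("scene","well_mouth")[:2],tip_of("scene","tin_center")[:4])
s=cv2.imread("pics/scene2.png")[195:320,235:430]
cv2.imwrite("pics/d2.png",cv2.convertScaleAbs(cv2.resize(s,None,fx=4,fy=4,interpolation=cv2.INTER_CUBIC),alpha=1.6))
print(proj("scene",pose(U,[[0,.1,.07],[0,.1,.05],[.012,.022,.082]])))
```

```text
[0.57586258 0.18937893 0.09889516] [ 0.05268462 -1.0924618   0.1432517 ]
[0.57191228 0.12943543 0.098276  ] [-0.18460087  0.15540561 -0.15320452]
7.6667 [0.57008579 0.093986   0.09836681] [ 0.18557255 -0.63300353  0.09768706]
8.6
[{'at': [375.0, 245.2], 'confidence': 0.64}] [{'at': [378.5, 237.8], 'confidence': 0.77}] [{'at': [522.5, 248.1], 'confidence': 0.9}, {'at': [295.1, 200.6], 'confidence': 0.84}, {'at': [341.3, 251.1], 'confidence': 0.77}]
[[379.69697964 237.8698652 ]
 [378.93074109 243.87816884]
 [344.02390381 247.16745419]]
```

View pics/d2.png

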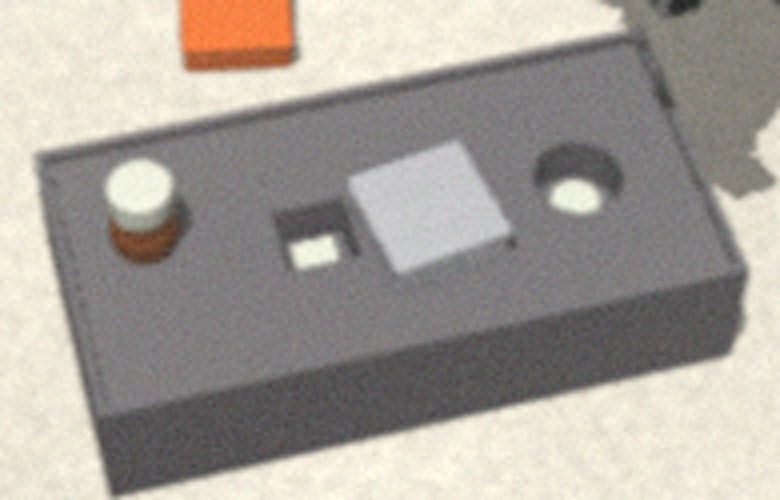

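The tin now sits at crop (430,207), clear of the round well. The round well (579,178) and its key (575,196) match my predicted positions within a pixel or two. Now the press.

Run:
```python
from h import *
q=tool(U[2]+np.pi/2)
w=pose(U,[[0,.1,0]])[0]
P=lambda z:np.array([w[0],w[1],z])
move_ptp(P(.15),q); print(read_eef_pos(),w, read_ft_force())
movel(P(.095),q,speed=.15); print(read_eef_pos())
movel(P(.074),q,speed=.06); print(read_time_s(),read_eef_pos(),read_ft_force())
pause(.1); f0=np.array(read_ft_force()); z=.072
while z>.055:
    movel(P(z),q,speed=.03); pause(.1); f=np.array(read_ft_force())-f0
    print(round(z,4),np.round(read_eef_pos(),4),np.round(f,2))
    if f[2]>10 or np.hypot(f[0],f[1])>12: break
    z-=.001
t=read_time_s();print(t); pause(1.5); print(read_eef_pos(),read_ft_force())
cv2.imwrite("pics/scene3.png",read_camera("scene")[:,:,::-1])
```

```text
[0.56965233 0.13049969 0.14761034] [0.57090249 0.13331519 0.        ] [-0.08535568  0.21384781  0.30444409]
[0.57117946 0.13448527 0.09552733]
10.2333 [0.57061072 0.13316234 0.07357851] [0.70203373 0.36504276 0.23333388]
0.072 [0.571  0.1333 0.0721] [-0.07 -0.94  0.21]
0.071 [0.5709 0.1333 0.071 ] [-0.39 -0.78  0.06]
0.07 [0.5709 0.1333 0.07  ] [ 0.07 -0.78 -0.15]
0.069 [0.5711 0.1334 0.0692] [-0.25 -0.2   0.62]
0.068 [0.5711 0.1334 0.0682] [-0.73 -0.99  0.94]
0.067 [0.5711 0.1334 0.0672] [ 1.24 -1.06  1.68]
0.066 [0.5711 0.1334 0.0661] [-0.49 -1.48  2.68]
0.065 [0.5711 0.1334 0.0651] [ 0.86 -0.3   2.22]
0.064 [0.5711 0.1334 0.0641] [ 0.82 -2.15  3.23]
0.063 [0.5711 0.1334 0.0632] [-0.22 -1.48  4.78]
0.062 [0.5711 0.1334 0.0631] [-1.81 -1.23 10.08]
14.1833
[0.57114481 0.13346735 0.06307576] [-2.11259059 -0.59231386  9.33750001]
```

The key bottomed out: force ramped 1→4.8 N over 6 mm, then stopped hard at 10 N. It was held for 1.5 s. Now retract and push the lever.

Run:
```python
from h import *
q=tool(U[2]+np.pi/2); w=pose(U,[[0,.1,0]])[0]
movel([w[0],w[1],.074],q,speed=.06); print(read_ft_force())
movel([w[0],w[1],.20],q,speed=.2)
best=None
for k in(0,1):
    qm=tool(M[2]+k*np.pi); p=pose(M,[[-.08,0,.20]])[0]; j=inverse_kinematics(p,qm)
    print(k,None if j is None else np.round(j,2))
    if j is not None and (best is None or abs(j[6])<abs(best[0][6])): best=(j,qm,p)
_,qm,p=best
move_ptp(p,qm); print(read_time_s(),read_eef_pos(),p)
cv2.imwrite("pics/scene4.png",read_camera("scene")[:,:,::-1])
movel(pose(M,[[-.08,0,.083]])[0],qm,speed=.2)
pause(.1); f0=np.array(read_ft_force()); 
c,s=np.cos(M[2]),np.sin(M[2])
x=-.03; movel(pose(M,[[x,0,.083]])[0],qm,speed=.08)
while x<.02:
    movel(pose(M,[[x,0,.083]])[0],qm,speed=.06); f=np.array(read_ft_force())-f0
    e=np.array(read_eef_pos()); fx=f[0]*c+f[1]*s
    print(round(x,3),np.round(e,4),'fx',round(fx,2),np.round(f,1))
    if fx<-8: break
    x+=.003 if x<-.006 else .0015
print(read_time_s()); np.savetxt("qm.txt",qm)
for cn in("scene","top"): cv2.imwrite(f"pics/{cn}5.png",read_camera(cn)[:,:,::-1])
S=cv2.imread("pics/scene5.png")[260:360,75:195]; S4=cv2.imread("pics/scene4.png")[195:320,235:430]
cv2.imwrite("pics/d5.png",cv2.convertScaleAbs(np.hstack([cv2.resize(S,(400,333)),cv2.resize(S4,(400,333))]),alpha=1.6))
```

```text
[-0.24756135  0.01774637 -0.43353901]
0 [ 1.32  0.36 -0.86  1.87  0.31  1.05 -1.6 ]
1 [ 1.57  0.54 -1.23  1.86  0.56  1.15  1.35]
18.7667 [ 0.42909973 -0.33206388  0.19983485] [ 0.42862825 -0.33311806  0.2       ]
-0.03 [ 0.4751 -0.3507  0.083 ] fx 0.37 [ 0.1 -0.7 -0.1]
-0.027 [ 0.4782 -0.3519  0.083 ] fx 0.16 [-0.4 -1.5 -0.2]
-0.024 [ 0.4812 -0.353   0.083 ] fx 0.22 [-0.2 -1.1  0.6]
-0.021 [ 0.4842 -0.354   0.083 ] fx 1.13 [ 0.5 -1.9  0.6]
-0.018 [ 0.4871 -0.355   0.083 ] fx 0.76 [ 0.2 -1.6 -0. ]
-0.015 [ 0.4899 -0.356   0.083 ] fx 0.19 [-0.  -0.6 -0.1]
-0.012 [ 0.4926 -0.3571  0.083 ] fx 0.66 [ 0.1 -1.5  0.1]
-0.009 [ 0.4954 -0.3582  0.083 ] fx 0.8 [ 0.4 -1.3 -0.2]
-0.006 [ 0.4982 -0.3592  0.083 ] fx 0.85 [ 0.3 -1.5  0.7]
-0.003 [ 0.5009 -0.3603  0.083 ] fx -0.29 [-0.5 -0.5  0. ]
-0.002 [ 0.5022 -0.3607  0.0829] fx 0.69 [ 0.2 -1.5 -0.6]
-0.0 [ 0.5035 -0.3612  0.0829] fx -0.4 [-0.4  0.  -0.5]
0.001 [ 0.5049 -0.3618  0.0829] fx -0.1 [-0.6 -1.2 -0.2]
0.003 [ 0.5064 -0.3625  0.083 ] fx -0.96 [-1.   0.2 -0.6]
0.004 [ 0.5078 -0.363   0.083 ] fx -0.54 [-1.1 -1.5 -0.9]
0.006 [ 0.5081 -0.3631  0.0828] fx -3.29 [-3.   1.4  2.5]
0.007 [ 0.5083 -0.3632  0.0828] fx -7.6 [-7.2  2.3  4.6]
0.009 [ 0.5085 -0.3632  0.0827] fx -10.67 [-10.5   2.3   6.8]
24.925
```

View pics/d5.png

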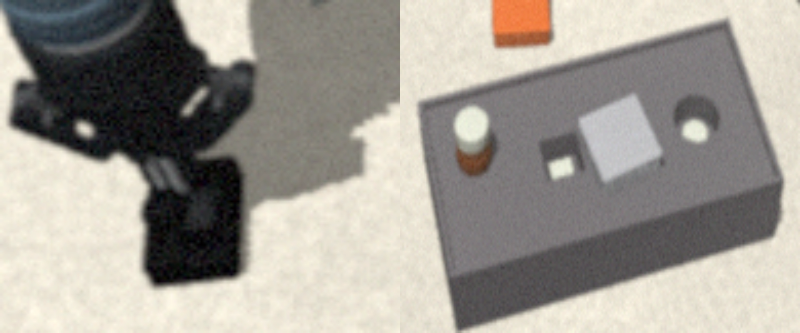

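Run:
```python
from h import *
qm=np.loadtxt("qm.txt")
movel(pose(M,[[-.07,0,.083]])[0],qm,speed=.12)
movel(pose(M,[[-.12,0,.25]])[0],qm,speed=.2)
pause(.2);print(read_time_s(),read_ft_force())
for cn in("scene","top"):
    cv2.imwrite(f"pics/{cn}6.png",read_camera(cn)[:,:,::-1]); print(cn,tip_of(cn,"mains_tip")[:2])
    for a in(0,.8,.9,1.0):
        print(a,proj(cn,pose(M,[[-.055*np.sin(.5-a),0,.022+.055*np.cos(.5-a)]])))
S=cv2.imread("pics/scene6.png")
cv2.imwrite("pics/d6.png",cv2.convertScaleAbs(np.hstack([cv2.resize(S[270:370,75:195],(400,333)),cv2.resize(S[195:320,235:430],(400,333))]),alpha=1.6))
```

```text
27.0583 [0.0340563  0.72343288 0.39630899]
scene []
0 [[128.61694712 296.84422052]]
0.8 [[126.2286406 315.5486052]]
0.9 [[126.27023958 318.54799215]]
1.0 [[126.39266053 321.59179053]]
top [{'at': [499.3, 240.5], 'confidence': 0.69}, {'at': [369.5, 246.4], 'confidence': 0.53}]
0 [[493.22547995 261.4821158 ]]
0.8 [[499.49409721 243.48846521]]
0.9 [[499.84993253 241.52828528]]
1.0 [[500.09209843 239.71162916]]
```

View pics/d6.png

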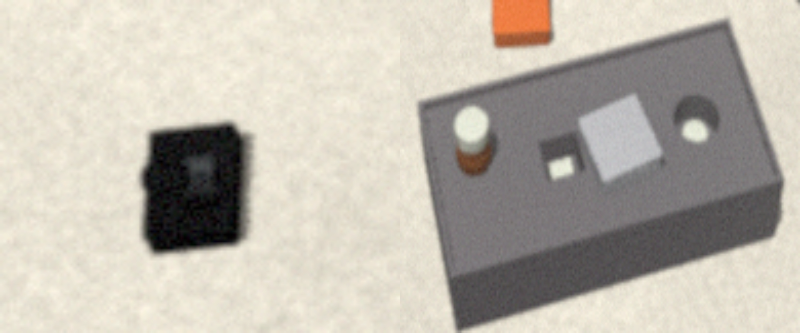

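View pics/scene6.png

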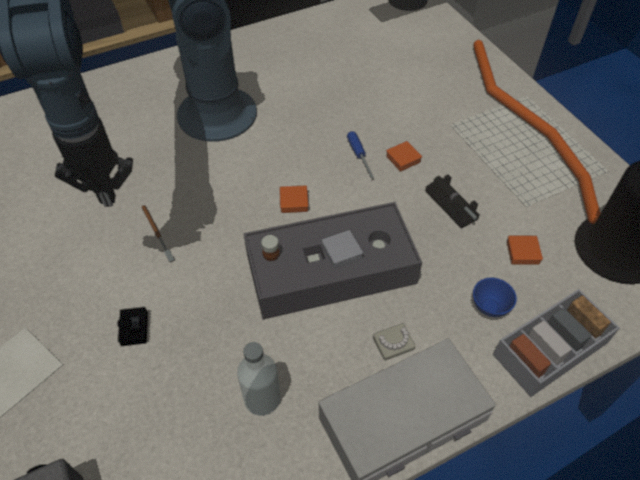

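The lever's ball bulges past the block at crop (148,178), i.e. scene row about 323; my model puts "on" at row 321.6. The hard stop was also felt. Everything else is unmoved and the tin is clear of the well.

```bash
python3 -c "
from bench import *
sign_off();print(read_time_s())"
```

```text
the job is handed in; nothing more can be done
the job is handed in; nothing more can be done
```

The job is done and handed in, at about 27 s of the 61 s allowed.

- **Tin:** I pushed the silver tin about 75 mm along the unit's top. In the last picture it stands flat and clear of the round well.
- **Reset key:** I pressed it with the closed fingertips. The force built to about 5 N over 6 mm of travel, then hit a hard stop at 10 N. I held it there for over 1.5 s, then let go; the force went back to zero.
- **Mains lever:** I pushed it away from the robot to its end stop, where the force jumped to about 11 N, then backed off.
- **Lever check:** In the top camera the ball was within 1 px of the position I predicted for "on". The scene network did not report the ball, which is black against the black block, but the bulge in that picture is about 2 px from the prediction.
- **Everything else:** The jar, the square well's key and the other things on the bench look unmoved, and the robot was touching nothing at the end.

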